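Put the kettle on: hotplate dial to five clicks

ROBOT

A 7-joint arm with a two-finger parallel gripper is mounted at the origin on the work surface. World frame = base frame: x ahead of the robot, y to its left, z up, the work surface at z = 0. Lengths are in m, angles in rad, forces in N, time in s.
With the tool pointing down it reaches from about 0.4 to 0.85 m from the base axis. Payload 4.5 kg.
Tool frame: the origin (TCP) lies on the centre line of the jaws, within the pads' length; the fingertips stand 25 mm ahead of it and the grasp point (between the pads) lies 6 mm ahead of it; z points along the fingers, y is the line along which they close (so a half turn about z gives the same grasp; the last joint's range is limited). The gripper opens to 85 mm and grips with 20 to 120 N. Pads are 22 mm wide; open, the fingers measure 114 mm over their backs; the gripper's body (76 mm by 85 mm) begins 54 mm behind the grasp point. The pads swing forward as they close: fully open they stand 13 mm farther back than shut.
Start: joints at [-1.303, 0.689, -0.195, 1.565, 0.157, 0.902, -0.215], TCP at [0.145, 0.608, 0.256] pointing down, gripper open.
Joint ranges: [-3.01, 3.01], [-0.46, 2.08], [-1.47, 1.51], [0.13, 2.56], [-1, 4.14], [0.04, 2.09], [-2.66, 2.66]. Speed limits (rad/s): [2.57, 2.57, 3.14, 3.14, 3.14, 3.14, 3.14].

INTERFACE

Orientations are given as a unit quaternion [x, y, z, w].
In Python, from workcell import bot, vision gives the robot as it stands.
- The arm moves only by the tool play_rows, never from a script. Its argument "increments" is one flat list of numbers, 5 for each row, row after row: the shift along the world's x, y, z in cm, then the turn about the world's z in degrees, then the closure, from 0 (fully open) to 1 (shut). In form: [dx, dy, dz, spin, grip, dx, dy, dz, spin, grip, ...]. A call has 1 to 20 rows; each row shifts and turns the commanded pose from where the row before left it; what a row does not reach is not made up. A row lasts 1/8 s, in which the tool goes at most 62.5 mm and 10.7 degrees, less where a joint would pass 70% of its speed; a pose out of reach is approached as far as the arm can. A call with a gripper value outside its range is refused whole. The fingers move at their own pace and stop on an object; "newtons" is the grip in N (left out, the last holds). Time passes only in rows, so rows that do not move let the fingers close. It gives the time, the measured TCP pose, the force, the opening and the grip force at its end, in the units of the state.
- bot.state(): the state, without advancing time (a new reading comes with each control period).
- vision.snapshot(name): name is "scene" or "top"; returns (picture, depth): 384x512x3 uint8, blue, green, red; 384x512 float32, m along the optical axis (not along the pixel's ray), 0 where there is no reading.
- vision.calibration(name): a dict with "mtx" (3x3 intrinsics, pixels), "R" (3x3) and "t" (3): a world point X has camera coordinates R X + t. Camera axes: x right, y down, z forward; pixel columns grow to the right and rows downward; lengths in m; the calibration is good to about 2 mm. A picture is of the moment at which its call begins. calibration takes no time and is no camera call.
- bot.sign_off(): hands the job in; it is judged then, once.
The state is a dict: "t": time; "joint_positions": joint angles; "qvel": joint speeds; "joint_efforts": joint torques, N m; "tool_pos": TCP position; "tcp_rot": TCP orientation; "ft_force": force on the tool from outside, world axes, zero at the start; "moment": the same for the moment, N m; "grip_width": finger opening in m; "finger_force": force on a finger pad.
Only numpy, scipy, OpenCV 4.12 (cv2) and the standard library are available. Lean on these libraries where they do the work, as an engineer would, in place of code of your own. Each camera call takes 0.05 s, during which the arm holds its last target. There are 200 camera calls.

TASK

Put the red kettle squarely on the small, bare cooking plate of the twin hotplate, keeping it upright and setting it down gently, and set the dial in front of that plate to heat five: five clicks clockwise up from off, resting in that click. Count from where the dial stands, since somebody may have left it a click or two up. Leave the other dial, the stew pot and the coffee tin as you found them.

Things in the scene. Friction and masses are not known exactly. Their poses are not given: they have to be found in the camera images.
- kettle_center (a point): Red kettle, loose, 0.3 to 0.65 kg, belly 130 mm across, underside 118 mm, 154 mm tall. Point on its upright axis half-way up, 77 mm above the underside. z up; x to the spout, whose tip is 93 mm off the axis, 85 mm up. Its black top handle, a straight bar along x over the axis, 84 mm long, 18 mm wide and high, is centred 68 mm above this point; the lid knob ends 26 mm below the bar.
- kettle: The same kettle: its origin at the centre of its underside, axes as above.
- hob: Twin electric hotplate, steel, fixed, 360 mm deep (x), 460 mm wide (y), top face 70 mm above the table. Origin at the centre of its underside; x points from its dials (front, towards the robot) to the back, y to the left seen from the robot, z up. Two round plates lie at x = +75 mm, y = +115 and -115 mm; each has its dial straight in front of it at x = -125 mm, y = +115 and -115 mm.
- dial_left (a joint): Dial in front of the left (+y) plate, rad: 0 = off (pointer to the back, at the red dot), grows clockwise seen from above. A notch every 0.5236 rad (30 degrees): heat 5 at 2.618, the last, heat 9, at 4.712; stops just past both ends. A sprung ball pulls it into the nearest notch when let go; a click takes about 0.15 N m. It starts in notch 0, 1 or 2.
- dial_right (a joint): The same for the dial in front of the right (-y) plate.
- dial_left_grip (a point): Left dial: black knob, grip bar on a disc 54 mm across. The bar is 58 mm long, 16 mm wide, its parallel sides free from 79 to 111 mm above the table. Point on the upright turning axis, 101 mm above the table, 10 mm below the bar's top. Turns with the knob: x along the bar to its pointer end (white line, 33 mm off the axis; other end 25 mm), z up. Around it a red dot (off) and 9 black dots (heat 1 to 9).
- dial_right_grip (a point): The same point of the right dial.
- dial_left_tip (a point): Pointer end of the left dial, 33 mm from its axis along the bar, at the same height as its grip point.
- dial_right_tip (a point): Pointer end of the right dial, likewise.
- stewpot: Aluminium stew pot with lid, loose, 0.8 kg, 174 mm in diameter, 99 mm tall with its lid knob, on the large plate. To be left alone. Origin at the centre of its underside.
- coffee_tin: Green coffee tin, loose, 92 mm in diameter, 130 mm tall, standing beside the hob on the side opposite to the kettle. To be left alone. Origin at the centre of its underside.
- plate_small: Small black round cooking plate of the hob, fixed, 145 mm across, 8 mm thick. Origin at the centre of its underside, which lies on the hob's top face, so its upper face is 8 mm above this point, 78 mm above the table. It is on the hob's left or right side; nothing stands on it at the start. The large plate (185 mm) on the other side carries the stew pot.
Not all that is in view belongs to the job. Several things look just like the kettle: the one meant starts farthest to the robot's right.

How it is judged:
By the outcome, as a careful person would: the job done as asked, in the order asked, and still so for the second after the job is handed in, with the robot touching nothing.
It also fails if it takes over 69 s, if anything falls off the work surface, if the arm or the gripper's body presses on something with over 40 N, if the wrist force passes 120 N, or if a joint passes its speed limit or range.

## Working session

There is one attempt and no reset: what is moved stays moved. The work goes in short steps, Python scripts to look and compute and a tool call to move; the robot and the scene stay as the last step left them, time stands still between calls to the robot, and variables do not carry over. Pictures are saved under pics/ and viewed, at most 10 in all, crops included, and the job is handed in when it is done.

Besides the shell and the picture viewer there is one more tool, called after "Request:" as name(argument=value, ...) on one line, values as JSON. play_rows: Moves the arm, as the interface text tells. Its arguments: {"type":"object","properties":{"increments":{"type":"array","items":{"type":"number"}},"newtons":{"type":"number"}},"required":["increments"]}

```bash
mkdir -p pics
cat > h.py <<'E'
import numpy as np, cv2
from workcell import bot, vision
def snap(n):
    p,d=vision.snapshot(n); c=vision.calibration(n); return p,d,c
def onplane(c,u,v,z):
    M,R,t=map(np.array,(c["mtx"],c["R"],c["t"])); o=-R.T@t
    r=R.T@np.linalg.inv(M)@np.array([u,v,1.]); return o+r*(z-o[2])/r[2]
def cloud(d,c):
    M,R,t=map(np.array,(c["mtx"],c["R"],c["t"]))
    v,u=np.mgrid[:d.shape[0],:d.shape[1]]
    P=np.stack([u,v,np.ones_like(u)],-1)@np.linalg.inv(M).T*d[...,None]
    return (P-t)@R
E
python3 - <<'E'
from h import *
for n in("scene","top"):
    p,d,c=snap(n); cv2.imwrite(f"pics/{n}0.png",p); np.savez(f"{n}0.npz",p=p,d=d)
    W=cloud(d,c); hsv=cv2.cvtColor(p,cv2.COLOR_BGR2HSV)
    print(n,np.round(-np.array(c["R"]).T@c["t"],3))
    m=(((hsv[...,0]<8)|(hsv[...,0]>172))&(hsv[...,1]>120)&(hsv[...,2]>60)).astype(np.uint8)
    k,l,s,ce=cv2.connectedComponentsWithStats(m)
    for i in range(1,k):
        if s[i,4]>8:
            q=W[(l==i)&(d>0)]; print(s[i],ce[i].round(1),np.median(q,0).round(3),q.min(0).round(3),q.max(0).round(3))
s=bot.state();print(s["t"],s["tool_pos"],s["tcp_rot"],s["grip_width"])
E
```

```text
scene [ 0.967 -0.432  0.965]
[  84  161   56   64 1800] [114.4 200.2] [ 0.258 -0.286  0.061] [ 0.08  -0.345 -0.006] [ 0.285 -0.201  0.143]
[215 234   4   4  11] [216.2 235.2] [ 0.492 -0.147  0.069] [ 0.486 -0.151  0.066] [ 0.497 -0.143  0.072]
[ 103  275   65   66 2295] [136.6 311.1] [ 0.546 -0.39   0.069] [ 0.415 -0.444 -0.007] [ 0.605 -0.305  0.153]
top [0.364 0.001 0.937]
[478  81  34  26 701] [494.9  93.4] [ 0.713 -0.589  0.07 ] [ 0.695 -0.682  0.003] [ 0.777 -0.566  0.103]
[ 380  137   56   64 1553] [401.8 174.8] [ 0.499 -0.344  0.07 ] [ 0.444 -0.442 -0.003] [ 0.619 -0.312  0.156]
[ 346  265   58   56 1695] [369.5 290.7] [ 0.229 -0.25   0.071] [ 0.137 -0.366 -0.005] [ 0.278 -0.207  0.158]
0.1 [0.14470687 0.60742654 0.25551689] [ 1.16594064e-01  9.93179256e-01 -8.88462129e-04 -3.11806201e-05] 0.08559944253548879
```

View pics/scene0.png

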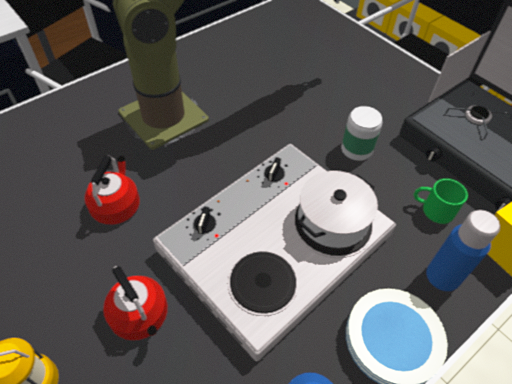

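View pics/top0.png

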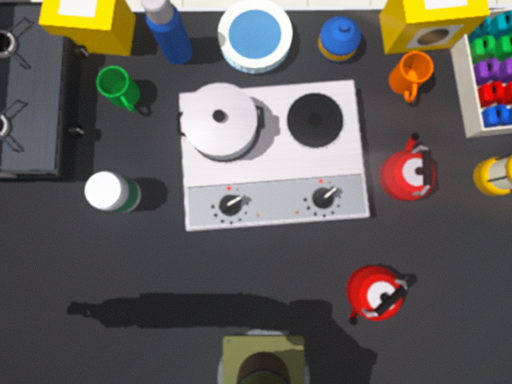

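The scene view shows red kettles at (137,311) and (114,200), a yellow kettle at (20,365), the bare plate at (263,281), and the dials at (205,220) and (274,172). 

The top view shows the small plate at (315,119) on the right (-y), its dial at (323,198) turned well clockwise of its red dot at (321,181), and the pot on the left plate.

Candidates in the top view:
- Red kettle at (402,175), y≈-0.37
- Red kettle at (370,291), y≈-0.27
- Yellow kettle at (495,175), wrong colour
- Red part at (495,93) in the tray, too small

I choose the one at (402,175), the red kettle farthest right.

```bash
cat > m.py <<'E'
from h import *
def pca(q):
    c=q.mean(0); w,V=np.linalg.eigh(np.cov((q-c).T)); return c,V[:,-1],np.sqrt(w)
E
python3 - <<'E'
from m import *
p=np.load("top0.npz")["p"];d=np.load("top0.npz")["d"];c=vision.calibration("top");W=cloud(d,c)
ps=np.load("scene0.npz")["p"];ds=np.load("scene0.npz")["d"];cs=vision.calibration("scene");Ws=cloud(ds,cs)
a=cv2.resize(p[130:210,370:450],(400,400),interpolation=3);b=cv2.resize(p[165:235,290:360],(400,400),interpolation=3)
cv2.imwrite("pics/crop0.png",np.hstack([a,b]))
for n,pp,WW,dd in(("top",p,W,d),("scene",ps,Ws,ds)):
    g=pp.max(-1); X=WW
    near=(abs(X[...,0]-.53)<.14)&(abs(X[...,1]+.38)<.14)&(dd>0)
    hd=near&(X[...,2]>.135)&(X[...,2]<.165)&(g<90)
    q=X[hd]; ce,v,w=pca(q[:,:2]); print(n,"handle",hd.sum(),ce,np.degrees(np.arctan2(v[1],v[0])),w,q[:,2].max(), "ext",np.ptp((q[:,:2]-ce)@v))
    hsv=cv2.cvtColor(pp,cv2.COLOR_BGR2HSV)
    red=near&((hsv[...,0]<8)|(hsv[...,0]>172))&(hsv[...,1]>120)
    bl=near&(g<70)&(X[...,2]>.06)&(X[...,2]<.11); print(" spouttip",bl.sum(),np.median(X[bl],0))
    for z in(.03,.05,.07,.09):
        q=X[red&(abs(X[...,2]-z)<.006)][:,:2]
        A=np.c_[2*q,np.ones(len(q))]; s=np.linalg.lstsq(A,(q**2).sum(1),rcond=None)[0]
        print("  circ",z,len(q),s[:2],np.sqrt(s[2]+s[:2]@s[:2]))
# plate & dials & dots in top; plate in scene
for n,pp,cc,box in(("top",p,c,(280,85,350,155)),("scene",ps,cs,(222,240,305,322))):
    x0,y0,x1,y1=box; m=(pp[y0:y1,x0:x1].max(-1)<75).astype(np.uint8)
    cn=max(cv2.findContours(m,0,1)[0],key=cv2.contourArea); pt=cn[:,0]+[x0,y0]
    q=np.array([onplane(cc,u,v,.078) for u,v in pt])[:,:2]; (ex,ey),r=cv2.minEnclosingCircle(q.astype(np.float32)); print(n,"plate",ex,ey,r,q.mean(0))
for n,pp,WW,dd,cc in(("top",p,W,d,c),("scene",ps,Ws,ds,cs)):
  hsv=cv2.cvtColor(pp,cv2.COLOR_BGR2HSV)
  for nm,yr in(("R",(-.25,-.08)),("L",(0,.18))):
    near=(WW[...,0]>.35)&(WW[...,0]<.53)&(WW[...,1]>yr[0])&(WW[...,1]<yr[1])
    k=near&(WW[...,2]>.1)&(WW[...,2]<.12); q=WW[k]; ce,v,w=pca(q[:,:2]); print(n,nm,"bar",k.sum(),ce,np.degrees(np.arctan2(v[1],v[0])),w,q[:,2].max())
    rd=near&((hsv[...,0]<8)|(hsv[...,0]>172))&(hsv[...,1]>110)&(WW[...,2]<.078); vv,uu=np.nonzero(rd)
    if len(uu): print("   red dot",len(uu),uu.mean(),vv.mean(),onplane(cc,uu.mean(),vv.mean(),.071))
    wt=k&(pp.min(-1)>140); print("   white",wt.sum(),WW[wt].mean(0) if wt.any() else "")
E
```

```text
top handle 305 [ 0.50985686 -0.37467176] 177.67624875127177 [0.00483041 0.02293399] 0.15785713195232515 ext 0.07881463084975865
 spouttip 48 [ 0.59712942 -0.38033221  0.08992501]
  circ 0.03 74 [ 0.50852597 -0.37769499] 0.06462420049901046
  circ 0.05 163 [ 0.50933342 -0.37864038] 0.06483659440970337
  circ 0.07 309 [ 0.51410696 -0.38179395] 0.060370642810153696
  circ 0.09 245 [ 0.51900082 -0.3828812 ] 0.04722442189481831
scene handle 329 [ 0.51367043 -0.37797731] 177.19171004513564 [0.00481621 0.02402106] 0.15665984679767747 ext 0.08205669942647076
 spouttip 82 [ 0.60092601 -0.38127411  0.08799991]
  circ 0.03 104 [ 0.51238975 -0.37723414] 0.0645420773541792
  circ 0.05 281 [ 0.51261097 -0.37723338] 0.06314082491562345
  circ 0.07 443 [ 0.51247697 -0.3771848 ] 0.054200674328390305
  circ 0.09 222 [ 0.53475877 -0.3779246 ] 0.0396073105294707
top plate 0.6460996866226196 -0.1342538595199585 0.0688302293419838 [ 0.64549657 -0.13449853]
scene plate 0.6504618525505066 -0.13806399703025818 0.07048958539962769 [ 0.65179706 -0.1387852 ]
top R bar 168 [ 0.44793187 -0.15242891] 128.538040866
[... 159 characters left out ...]
31  0.11167991]
top L bar 170 [0.43061973 0.07496079] 119.8437047894997 [0.00477167 0.01658027] 0.11474778342229378
   red dot 8 228.5 188.0 [0.47239122 0.08311237 0.071     ]
   white 53 [0.43770606 0.0668981  0.11127324]
scene R bar 168 [ 0.45518537 -0.15461939] 129.98699428153228 [0.00480736 0.01744175] 0.11241982117815232
   red dot 11 216.1818181818182 235.1818181818182 [ 0.49295888 -0.14778903  0.071     ]
   white 32 [ 0.45846496 -0.16218347  0.10944749]
scene L bar 131 [0.43729535 0.07315403] 119.05588689723072 [0.00483623 0.01744391] 0.11270461534873558
   red dot 9 285.6666666666667 183.11111111111111 [0.47556439 0.08081225 0.071     ]
   white 24 [0.43893323 0.06605568 0.10844391]
```

View pics/crop0.png

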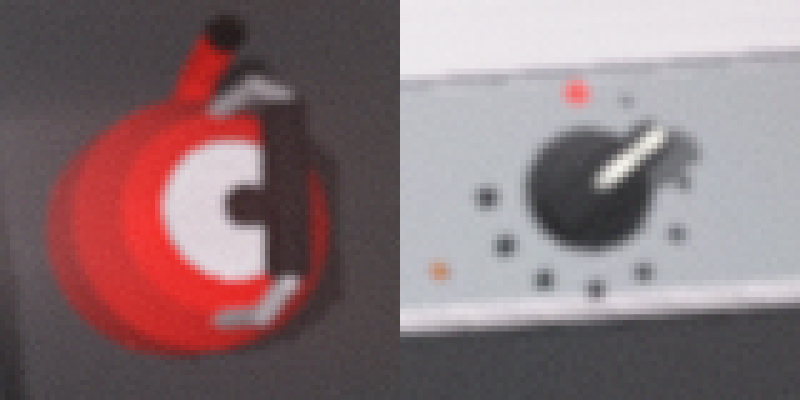

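Crop check: this is the red kettle, with spout at +x and its handle nearly along x (yaw about -2.6°). The right dial's pointer is about 55-60° clockwise of the red dot, so it stands in notch 2. 

Measurements, averaged over both views:

| Item | Position |
|---|---|
| Kettle axis | (0.5115, -0.377), handle top at z≈0.155 |
| Plate | (0.6485, -0.136) |
| Hob yaw | about 4.3° |
| Right dial | (0.449, -0.151) |

These fit the given sizes, so I'm moving now.

Request:
play_rows(increments=[4.6, -2.6, 0.8, -8.5, 0, 4.6, -2.6, 0.8, -8.5, 0, 4.6, -2.6, 0.8, -8.5, 0, 4.6, -2.6, 0.8, -8.5, 0, 4.6, -2.6, 0.8, -8.5, 0, 4.6, -2.6, 0.8, -8.5, 0, 0.6, -5.9, 0, -8.5, 0, 0.6, -5.9, 0, -8.5, 0, 0.6, -5.9, 0, -8.5, 0, 0.6, -5.9, 0, -8.5, 0, 0.6, -5.9, 0, -8.5, 0, 0.6, -5.9, 0, -8.5, 0, 0.6, -5.9, 0, -8.5, 0, 0.6, -5.9, 0, -8.5, 0, 0.6, -5.9, 0, -8.5, 0, 0.6, -5.9, 0, -8.5, 0, 0.6, -5.9, 0, -8.5, 0, 0.6, -5.9, 0, -8.5, 0, 0.6, -5.9, 0, -8.5, 0, 0.6, -5.9, 0, -8.5, 0])

```text
t: 2.6
tool_pos: [0.5049, -0.3754, 0.3039]
tcp_rot: [0.999, -0.032, -0.0, -0.0]
ft_force: [0.3, 0.5, 0.2]
grip_width: 0.0851
finger_force: 0.0
```

Request:
play_rows(increments=[0, 0, 0, 0, 0, 0, 0, 0, 0, 0])

```text
t: 2.85
tool_pos: [0.5046, -0.3731, 0.3035]
tcp_rot: [1.0, -0.029, -0.001, -0.001]
ft_force: [-0.6, 0.3, 1.1]
grip_width: 0.0852
finger_force: 0.0
```

Request:
play_rows(increments=[0.4, -0.2, -2, 0.7, 0, 0.3, -0.2, -2, 0, 0, 0, 0, -2, 0, 0, 0, 0, -2, 0, 0, 0, 0, -2, 0, 0, 0, 0, -2, 0, 0, 0, 0, -1.5, 0, 0, 0, 0, -1, 0, 0, 0, 0, -0.7, 0, 0, 0, 0, 0, 0, 0, 0, 0, 0, 0, 0])

```text
t: 4.22
tool_pos: [0.5121, -0.3783, 0.1529]
tcp_rot: [1.0, -0.024, 0.0, 0.0]
ft_force: [-0.4, 0.4, -0.7]
grip_width: 0.0852
finger_force: 0.0
```

Run:
```python
from h import *
p,d,c=snap("scene"); cv2.imwrite("pics/g1.png",cv2.resize(p[200:370,60:260],(800,680))[:600])
```

```text
(no output)
```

View pics/g1.png

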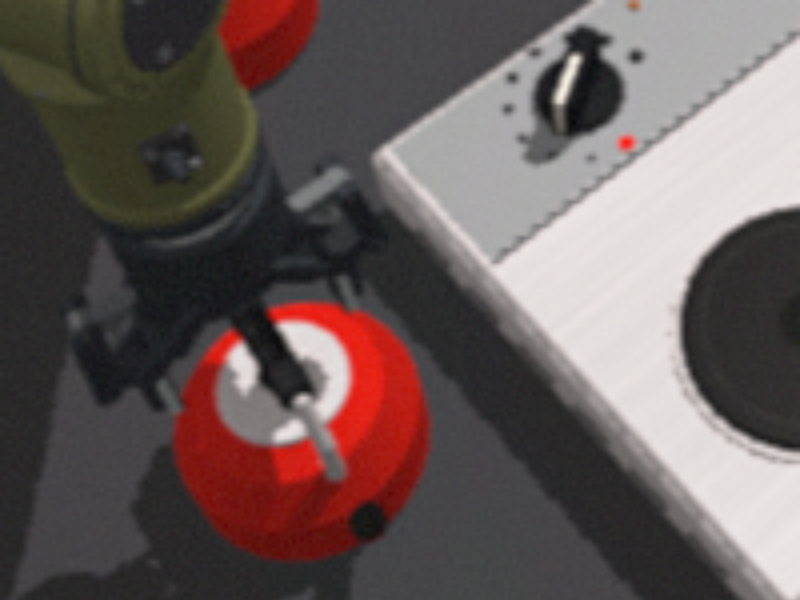

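The open fingers straddle the handle bar, which runs centrally from (260,330) to (300,390) in the crop, and the dial at (580,85) is clear. Next I close and lift.

Request:
play_rows(increments=[0, 0, -0.2, 0, 0.3, 0, 0, 0, 0, 0.6, 0, 0, 0, 0, 1, 0, 0, 0, 0, 1, 0, 0, 0, 0, 1, 0, 0, 0, 0, 1, 0, 0, 0, 0, 1, 0, 0, 0, 0, 1], newtons=60)

```text
t: 5.28
tool_pos: [0.5121, -0.3775, 0.1503]
tcp_rot: [1.0, -0.023, 0.0, -0.0]
ft_force: [1.3, 2.7, 1.3]
grip_width: 0.0171
finger_force: 60.3
```

Request:
play_rows(increments=[0, 0, 0.5, 0, 1, 0, 0, 1, 0, 1, 0, 0, 2, 0, 1, 0, 0, 2, 0, 1, 0, 0, 2, 0, 1, 0, 0, 2, 0, 1, 0, 0, 2, 0, 1, 0, 0, 1, 0, 1, 0, 0, 0, 0, 1, 0, 0, 0, 0, 1])

```text
t: 6.52
tool_pos: [0.5113, -0.3775, 0.2744]
tcp_rot: [1.0, -0.024, -0.001, -0.001]
ft_force: [0.4, -0.4, -5.2]
grip_width: 0.0172
finger_force: 59.4
```

Run:
```python
from h import *
s=bot.state();print(s["tool_pos"],s["tcp_rot"],s["ft_force"],s["moment"],s["grip_width"])
for n in("top","scene"):
    p,d,c=snap(n);W=cloud(d,c);hsv=cv2.cvtColor(p,cv2.COLOR_BGR2HSV)
    cv2.imwrite(f"pics/l_{n}.png",p)
    X=W;near=(abs(X[...,0]-.53)<.14)&(abs(X[...,1]+.38)<.14)&(d>0)
    red=near&((hsv[...,0]<8)|(hsv[...,0]>172))&(hsv[...,1]>120)
    print(n,red.sum(),X[red].min(0),X[red].max(0))
    for z in(.14,.16,.18):
        q=X[red&(abs(X[...,2]-z)<.006)][:,:2]
        A=np.c_[2*q,np.ones(len(q))]; s=np.linalg.lstsq(A,(q**2).sum(1),rcond=None)[0]
        print("  circ",z,len(q),s[:2],np.sqrt(s[2]+s[:2]@s[:2]))
```

```text
[ 0.51127939 -0.37752228  0.27438729] [ 9.99721035e-01 -2.36005425e-02 -7.55073000e-04 -5.45245684e-04] [ 0.43534729 -0.39094434 -5.21759052] [ 0.04178582 -0.02532997  0.01067213] 0.01718382174145955
top 1327 [ 0.46211476 -0.47992642 -0.0038253 ] [ 0.66545812 -0.31247401  0.34070928]
  circ 0.14 66 [ 0.50785123 -0.37857989] 0.06464016000192369
  circ 0.16 87 [ 0.50780095 -0.377892  ] 0.06402794845636652
  circ 0.18 240 [ 0.50828347 -0.38420043] 0.06759579037687358
scene 2782 [ 0.39041837 -0.44569724 -0.00540192] [ 0.61022713 -0.28630131  0.42187818]
  circ 0.14 145 [ 0.51143641 -0.37812157] 0.06462080956111163
  circ 0.16 148 [ 0.51149954 -0.37821031] 0.06458804642927707
  circ 0.18 536 [ 0.51178957 -0.37833613] 0.06145550978443941
```

View pics/l_scene.png

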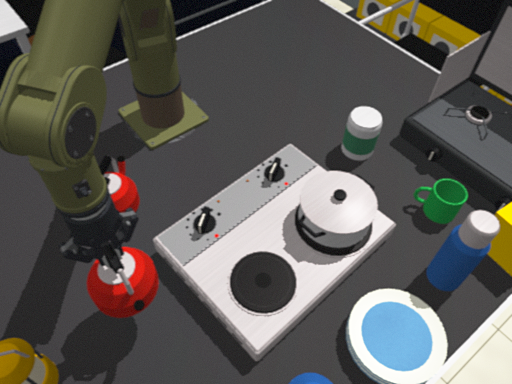

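The kettle hangs upright at about (0.510, -0.378), in scene pixels around (122,280). Its weight reads 5.2 N, and the plate at (263,281) is free. Next I carry it (+13.9, +24.2 cm).

Request:
play_rows(increments=[0.7, 1.2, 0, 0, 1, 1.4, 2.4, 0, 0, 1, 2.1, 3.6, 0, 0, 1, 2.1, 3.7, 0, 0, 1, 2.1, 3.7, 0, 0, 1, 2.1, 3.7, 0, 0, 1, 1.7, 3, 0, 0, 1, 1.1, 1.9, 0, 0, 1, 0.6, 1, 0, 0, 1, 0, 0, 0, 0, 1, 0, 0, -0.8, 0, 1, 0, 0, -1.2, 0, 1, 0, 0, -1, 0, 1, 0, 0, -0.6, 0, 1, 0, 0, 0, 0, 1, 0, 0, 0, 0, 1])

```text
t: 8.62
tool_pos: [0.6511, -0.1362, 0.2396]
tcp_rot: [1.0, -0.024, 0.0, 0.0]
ft_force: [0.3, 0.3, -4.0]
grip_width: 0.0169
finger_force: 59.4
```

Run:
```python
from h import *
s=bot.state();print(s["tool_pos"],s["tcp_rot"],s["ft_force"],s["moment"],s["joint_positions"])
for n in("top","scene"):
    p,d,c=snap(n);W=cloud(d,c);hsv=cv2.cvtColor(p,cv2.COLOR_BGR2HSV)
    X=W;near=(abs(X[...,0]-.66)<.14)&(abs(X[...,1]+.14)<.12)&(d>0)
    red=near&((hsv[...,0]<8)|(hsv[...,0]>172))&(hsv[...,1]>120)
    for z in(.11,.13,.15):
        q=X[red&(abs(X[...,2]-z)<.006)][:,:2]
        A=np.c_[2*q,np.ones(len(q))]; s=np.linalg.lstsq(A,(q**2).sum(1),rcond=None)[0]
        print(n,"  circ",z,len(q),s[:2],np.sqrt(s[2]+s[:2]@s[:2]))
```

```text
[ 0.65106069 -0.13616527  0.23964934] [ 9.99723501e-01 -2.35099006e-02  4.05253919e-04  2.04966768e-04] [ 0.34067337  0.30805364 -3.98384012] [-0.04509391 -0.02459328  0.0132969 ] [-0.14773998  0.83132425  0.58259622  1.47441446 -0.50808271  0.98844639
 -1.05089557]
top   circ 0.11 17 [ 0.64108474 -0.13931048] 0.058024294383518374
top   circ 0.13 22 [ 0.64864576 -0.13685648] 0.06585522671850112
top   circ 0.15 88 [ 0.63856156 -0.14310147] 0.050709049204500874
scene   circ 0.11 126 [ 0.65118909 -0.13693178] 0.06480785514178686
scene   circ 0.13 144 [ 0.65159682 -0.1368704 ] 0.06481162918337811
scene   circ 0.15 508 [ 0.65424709 -0.13802826] 0.05866795524212664
```

Request:
play_rows(increments=[-0.1, 0, -0.3, 0, 1, 0, 0, -0.3, 0, 1, 0, 0, -0.2, 0, 1, 0, 0, -0.1, 0, 1, 0, 0, 0, 0, 1, 0, 0, 0, 0, 1])

```text
t: 9.48
tool_pos: [0.6498, -0.1361, 0.2304]
tcp_rot: [1.0, -0.024, 0.0, 0.0]
ft_force: [-0.1, 1.4, -4.8]
grip_width: 0.0168
finger_force: 59.4
```

Request:
play_rows(increments=[0, 0, -0.1, 0, 1, 0, 0, -0.1, 0, 1, 0, 0, 0, 0, 1, 0, 0, 0, 0, 1])

```text
t: 9.98
tool_pos: [0.6498, -0.136, 0.2283]
tcp_rot: [1.0, -0.023, -0.0, 0.0]
ft_force: [1.0, -0.2, -5.9]
grip_width: 0.0172
finger_force: 59.4
```

Request:
play_rows(increments=[0, 0, -0.1, 0, 1, 0, 0, 0, 0, 1, 0, 0, 0, 0, 1])

```text
t: 10.35
tool_pos: [0.6501, -0.1358, 0.2281]
tcp_rot: [1.0, -0.023, 0.001, -0.0]
ft_force: [-1.3, 2.9, 3.8]
grip_width: 0.0171
finger_force: 60.6
```

Contact made. Now I release and retreat straight up.

Request:
play_rows(increments=[0, 0, 0.05, 0, 1, 0, 0, 0, 0, 0.8, 0, 0, 0, 0, 0.6, 0, 0, 0, 0, 0.4, 0, 0, 0, 0, 0.2, 0, 0, 0, 0, 0, 0, 0, 0, 0, 0, 0, 0, 0, 0, 0], newtons=20)

```text
t: 11.35
tool_pos: [0.6498, -0.136, 0.2278]
tcp_rot: [1.0, -0.023, 0.0, 0.0]
ft_force: [-0.9, -0.0, 0.5]
grip_width: 0.0853
finger_force: 0.0
```

Request:
play_rows(increments=[0, 0, 0.5, 0, 0, 0, 0, 1, 0, 0, 0, 0, 2, 0, 0, 0, 0, 2, 0, 0, 0, 0, 2, 0, 0, -2, 0, 1, 8, 0, -3, 0, 0, 10, 0, -3, 0, 0, 10, 0, -3, 0, 0, 10, 0, -3, 0, 0, 10, 0, -3, -0.5, 0, 10, 0, -2, -0.5, 0, 10, 0, -1, -0.5, 0, 10, 0, 0, 0, 0, 10, 0, 0, 0, 0, 10, 0, 0, 0, 0, 10, 0, 0, 0, 0, 10, 0, 0, 0, 0, 9, 0, 0, 0, 0, 0, 0, 0, 0, 0, 0, 0])

```text
t: 13.85
tool_pos: [0.4498, -0.1513, 0.3132]
tcp_rot: [0.469, 0.883, -0.0, 0.0]
ft_force: [-0.3, -0.2, -0.5]
grip_width: 0.0854
finger_force: 0.0
```

Run:
```python
from h import *
s=bot.state();print(s["tool_pos"],s["tcp_rot"],s["ft_force"],s["joint_positions"])
r=s["tcp_rot"];print("tool y deg",np.degrees(np.arctan2(*( (lambda R:(R[1,1],R[0,1]))(__import__("scipy.spatial.transform",fromlist=["Rotation"]).Rotation.from_quat(r).as_matrix())))))
for n in("top","scene"):
    p,d,c=snap(n);W=cloud(d,c);hsv=cv2.cvtColor(p,cv2.COLOR_BGR2HSV);cv2.imwrite(f"pics/p_{n}.png",p)
    X=W;near=(abs(X[...,0]-.66)<.14)&(abs(X[...,1]+.14)<.12)&(d>0)
    red=near&((hsv[...,0]<8)|(hsv[...,0]>172))&(hsv[...,1]>120)
    for z in(.11,.13):
        q=X[red&(abs(X[...,2]-z)<.006)][:,:2]
        A=np.c_[2*q,np.ones(len(q))]; s=np.linalg.lstsq(A,(q**2).sum(1),rcond=None)[0]
        print(n,"  circ",z,len(q),s[:2],np.sqrt(s[2]+s[:2]@s[:2]))
    q=X[near&(X[...,2]>.21)&(X[...,0]>.6)&(X[...,2]<.25)];print("handle",q.mean(0),q.max(0))
```

```text
[ 0.44984573 -0.15128216  0.31322447] [ 4.68522810e-01  8.83451303e-01 -8.40453279e-06  4.12899849e-04] [-0.30243533 -0.19876732 -0.5198216 ] [ 0.22907289  0.41245874 -0.00291121  1.93354985  0.00195665  0.79479313
  0.82059662]
tool y deg 34.123099441923564
top   circ 0.11 63 [ 0.64656589 -0.13728413] 0.06490121259298004
top   circ 0.13 195 [ 0.64769931 -0.13762626] 0.06450332140456122
handle [ 0.64399348 -0.13534603  0.2305254 ] [ 0.69608322 -0.12665995  0.2352076 ]
scene   circ 0.11 124 [ 0.65008876 -0.13665214] 0.06458313065184194
scene   circ 0.13 364 [ 0.65219045 -0.13776416] 0.06149826016394638
handle [ 0.65502777 -0.13909789  0.22726789] [ 0.7019719  -0.12594791  0.23385138]
```

View pics/p_scene.png

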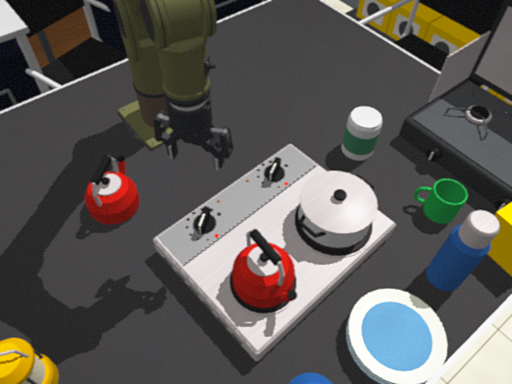

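The kettle stands upright and centred on the small plate, seen at (264,280). Its measured centre is (0.6485, -0.137), within about 1 mm of the plate. The other objects are unmoved, and the tool is above the right dial with yaw matching notch 2. Next I descend onto the dial.

Request:
play_rows(increments=[0, 0, -3, 0, 0, 0, 0, -3, 0, 0, 0, 0, -3, 0, 0, 0, 0, -3, 0, 0, 0, 0, -2.5, 0, 0, 0, 0, -2, 0, 0, 0, 0, -1.5, 0, 0, 0, 0, -1, 0, 0, 0, 0, -0.8, 0, 0, 0, 0, -0.5, 0, 0, 0, 0, 0, 0, 0, 0, 0, 0, 0, 0])

```text
t: 15.45
tool_pos: [0.45, -0.1511, 0.1101]
tcp_rot: [0.467, 0.884, 0.0, 0.0]
ft_force: [0.4, 0.0, 1.0]
grip_width: 0.0854
finger_force: 0.0
```

Request:
play_rows(increments=[0, 0, 0, 0, 0.3, 0, 0, 0, 0, 0.5, 0, 0, 0, 0, 0.7, 0, 0, 0, 0, 0.8, 0, 0, 0, 0, 1, 0, 0, 0, 0, 1, 0, 0, 0, 0, 1, 0, 0, 0, 0, 1], newtons=35)

```text
t: 16.45
tool_pos: [0.4494, -0.151, 0.1099]
tcp_rot: [0.467, 0.884, -0.0, -0.0]
ft_force: [-2.8, -0.3, 5.5]
grip_width: 0.0155
finger_force: 37.1
```

Gripped at a width of 15.5 mm with low side force. Now I turn 90° clockwise, from notch 2 to notch 5.

Request:
play_rows(increments=[0, 0, 0, -6, 1, 0, 0, 0, -6, 1, 0, 0, 0, -6, 1, 0, 0, 0, -6, 1, 0, 0, 0, -6, 1, 0, 0, 0, -6, 1, 0, 0, 0, -6, 1, 0, 0, 0, -6, 1, 0, 0, 0, -6, 1, 0, 0, 0, -6, 1, 0, 0, 0, -6, 1, 0, 0, 0, -6, 1, 0, 0, 0, -6, 1, 0, 0, 0, -6, 1, 0, 0, 0, -6, 1, 0, 0, 0, 0, 1, 0, 0, 0, 0, 1])

```text
t: 18.58
tool_pos: [0.4446, -0.1501, 0.1099]
tcp_rot: [0.956, 0.294, -0.004, -0.003]
ft_force: [-11.0, 0.8, 13.2]
grip_width: 0.0153
finger_force: 38.3
```

Run:
```python
from h import *
from scipy.spatial.transform import Rotation as T
s=bot.state();R=T.from_quat(s["tcp_rot"]).as_matrix();print(np.degrees(np.arctan2(R[1,1],R[0,1])),s["tool_pos"],s["ft_force"],s["moment"],s["grip_width"])
```

```text
-55.77294581730782 [ 0.44455241 -0.15008069  0.10986544] [-10.96428572   0.75624833  13.24424711] [0.10691391 2.27274048 0.04608547] 0.015321387209206982
```

Request:
play_rows(increments=[0, 0, 0, 0, 0.8, 0, 0, 0, 0, 0.6, 0, 0, 0, 0, 0.4, 0, 0, 0, 0, 0.2, 0, 0, 0, 0, 0, 0, 0, 0, 0, 0, 0, 0, 0, 0, 0, 0, 0, 0.5, 0, 0, 0, 0, 1, 0, 0, 0, 0, 2, 0, 0, 0, 0, 3, 0, 0, 0, 0, 3, 0, 0, 0, 0, 4, 0, 0, -1, 3, 4, 0, 0, -1, 5, 3, 0, 0, -1, 5, 0, 0, 0, -1, 5, 0, 0, 0, -1, 5, 0, 0, 0, 0, 5, 0, 0, 0, 0, 0, 0, 0, 0])

```text
t: 21.08
tool_pos: [0.3992, 0.133, 0.315]
tcp_rot: [0.954, 0.299, 0.0, -0.001]
ft_force: [0.0, -1.0, 0.1]
grip_width: 0.0855
finger_force: 0.0
```

Run:
```python
from m import *
pic=[]
for n,b in(("top",(165,235,290,360)),("scene",(190,250,175,235))):
  p,d,c=snap(n);W=cloud(d,c);pic.append(cv2.resize(p[b[0]:b[1],b[2]:b[3]],(390,390),interpolation=3)); cv2.imwrite(f"pics/f_{n}.png",p)
  for nm,yr in(("R",(-.25,-.08)),("L",(0,.18))):
    near=(W[...,0]>.37)&(W[...,0]<.53)&(W[...,1]>yr[0])&(W[...,1]<yr[1])
    k=near&(W[...,2]>.1)&(W[...,2]<.12); q=W[k]
    if len(q)<20: print(n,nm,"hidden",len(q));continue
    ce,v,w=pca(q[:,:2]); wt=k&(p.min(-1)>120)
    print(n,nm,len(q),ce,np.degrees(np.arctan2(v[1],v[0])),w,"white",wt.sum(),W[wt].mean(0) if wt.any() else "")
  hsv=cv2.cvtColor(p,cv2.COLOR_BGR2HSV);X=W
  near=(abs(X[...,0]-.66)<.14)&(abs(X[...,1]+.14)<.12)&(d>0)
  red=near&((hsv[...,0]<8)|(hsv[...,0]>172))&(hsv[...,1]>120)
  q=X[red&(abs(X[...,2]-.12)<.016)][:,:2];A=np.c_[2*q,np.ones(len(q))]; s=np.linalg.lstsq(A,(q**2).sum(1),rcond=None)[0];print("kettle",s[:2])
cv2.imwrite("pics/f_dial.png",np.hstack(pic))
```

```text
top R 178 [ 0.44194367 -0.15163016] -145.48328397309996 [0.00483902 0.01654724] white 18 [ 0.43580856 -0.15755921  0.11174944]
top L 171 [0.43061097 0.07489859] 119.6220138230215 [0.00480499 0.01653148] white 64 [0.43756663 0.06687187 0.11134788]
kettle [ 0.64755571 -0.13761055]
scene R 180 [ 0.44881083 -0.15350087] -145.7781274980602 [0.00466238 0.01695124] white 14 [ 0.43719806 -0.1590224   0.10965091]
scene L 132 [0.43765736 0.07279516] 119.37613772939362 [0.00478877 0.01778484] white 32 [0.43890135 0.06797901 0.10882565]
kettle [ 0.65192007 -0.13786757]
```

View pics/f_dial.png

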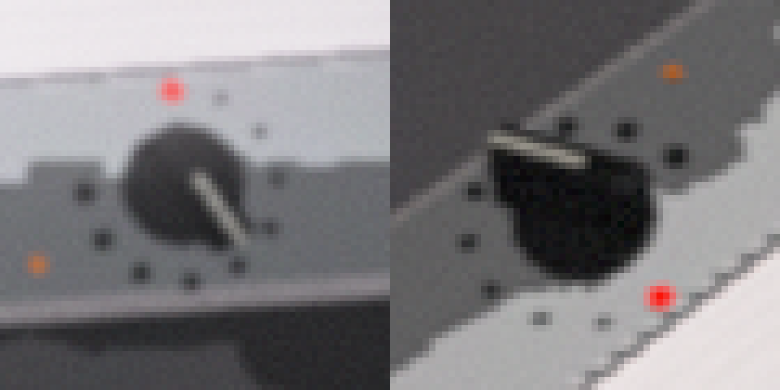

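View pics/f_scene.png

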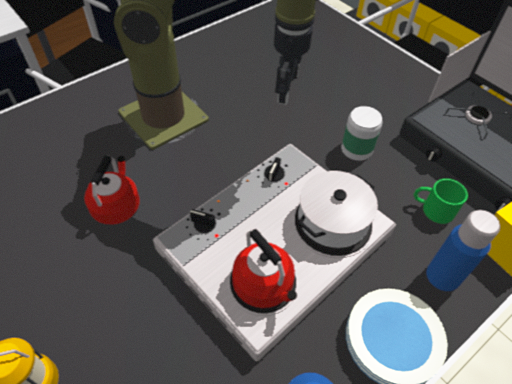

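The dial pointer sits at the fifth black dot, (238,265) in the top crop. It measures 149.9° clockwise of off, which is notch 5. The kettle is at (264,280) on its plate, and the left dial, pot and tin are unchanged. The robot touches nothing.

```bash
python3 -c "
from workcell import bot
print(bot.sign_off())"
```

```text
the job is handed in; nothing more can be done
None
```

The red kettle stands upright and centred on the small plate, its dial rests at heat five (turned three clicks up from heat two), the other dial, pot and tin are as they were, and the job is handed in.

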